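# Load the spacer-bar magazine and lock it with the retaining block

## Task

Load the two loose square spacer bars endways through the open mouth of the tube magazine, one after the other, each pushing the bars ahead of it deeper, until all three bars are fully home against one another and the closed end. Then slide the retaining block sideways across the mouth, nose first, until its nose is fully home in the pocket under the overhang, and let go of it. Leave the brush and the welding magnet where they are.

Things in the scene. Friction and masses are not known exactly. Their poses are not given: they have to be found in the camera images.
- magazine: Grey steel tube magazine fixed to the table; place and yaw vary. Origin: on the table, middle of the tube's open mouth; x points into the tube, y sideways (towards the robot), z up. Floor: the table top. Bore 40 wide, 41 high; side walls 12 thick, 46 high, flared inside to 52 wide over the first 24 mm. Roof starts 30 mm behind the mouth, 14 mm sight slot along it.
- magazine_end (a point): Middle of the inner face of the tube's closed end, 18 mm up, at magazine x = 272 mm; axes as the magazine. With three bars touching one another and this end, bar centres are at magazine x = 47, 137 and 227 and the last bar's tail is 2 mm inside the mouth.
- magazine_lane (a point): Point on the table in the lane before the mouth, on the tube's middle line, at magazine x = -90 mm; axes as the magazine. On the lane's -y side is a low fence, 10 high, inner face at y = -23, from magazine x = -155 to -40; the +y side and the rear are open.
- magazine_pocket (a point): Middle of the pocket's back wall, at magazine x = -19, y = -45, z = 10 mm; axes as the magazine. The pocket lies beside the lane just before the mouth, between fence and tube: magazine x = -38 to 0, open towards the lane (+y). An overhang covers it outwards from y = -24, underside 24 and top 34 mm above the table.
- bar_a_center (a point): Loose spacer bar of square aluminium section with black end plugs, 90 long (its x axis) x 36 x 36 mm, 0.25 kg (roughly), lying on the table. Point at its centre, 18 mm above its underside. Both ends and both loose bars are alike; either may go in first.
- bar_b_center (a point): The other loose spacer bar, identical to bar_a; point at its centre.
- bar_c_center (a point): A third, identical spacer bar that already lies in the tube, near the mouth, its x axis along the tube; point at its centre. Bars slide freely; pushing takes a few newtons, up to about 15 where a crooked bar is straightened by the flare.
- retainer_grip (a point): Loose retaining block, plain steel, about 0.4 kg: flat bar 130 long x 34 wide x 20 high, with an upright grip plate near its tail, 24 along x 14 across, from 20 to 60 mm up. Point: middle of that plate, 40 mm above the underside. x axis along the block to its nose, y across, z up. Nose end 110 mm ahead of this point, tail end 20 behind. Seated, its x axis is along the magazine's -y.
- retainer_toe (a point): End of the retaining block's tapered nose (tapers from 34 to 18 wide over the last 14 mm), on its centre line, 10 mm above its underside. Same axes as the grip. Touching the pocket's back wall it is at magazine y = -45.
- brush_grip (a point): Bystander: hand brush lying on the table; point on its handle.
- magnet: Bystander: red triangular welding magnet, about 110 x 110 x 18 mm, lying on the table; origin under its long side.
Mind the look-alikes: they are no part of the job. What is shaped like the part that bears bar_c_center but blue or red is not meant.

How it is judged (in metres and radians):
On the way, in this order (a step that is already met when the one before it is completed fails the run):
1. one of the two loose bars is in the tube, most of its length inside the mouth (((x of bar_a_center in the frame of magazine above 0.02 m and y of bar_a_center in the frame of magazine between -0.006 and 0.006 m and z of bar_a_center in the frame of magazine below 0.026 m and angle between the x axis of bar_a_center and the x axis of magazine, either way round below 0.12 rad) or (x of bar_b_center in the frame of magazine above 0.02 m and y of bar_b_center in the frame of magazine between -0.006 and 0.006 m and z of bar_b_center in the frame of magazine below 0.026 m and angle between the x axis of bar_b_center and the x axis of magazine, either way round below 0.12 rad))), for 0.1 s.
2. all three bars are in the tube, fully home (x of bar_c_center in the frame of magazine above 0.221 m and y of bar_c_center in the frame of magazine between -0.006 and 0.006 m and z of bar_c_center in the frame of magazine below 0.026 m and angle between the x axis of bar_c_center and the x axis of magazine, either way round below 0.12 rad and (((x of bar_a_center in the frame of magazine above 0.131 m and y of bar_a_center in the frame of magazine between -0.006 and 0.006 m and z of bar_a_center in the frame of magazine below 0.026 m and angle between the x axis of bar_a_center and the x axis of magazine, either way round below 0.12 rad) and (x of bar_b_center in the frame of magazine above 0.042 m and y of bar_b_center in the frame of magazine between -0.006 and 0.006 m and z of bar_b_center in the frame of magazine below 0.026 m and angle between the x axis of bar_b_center and the x axis of magazine, either way round below 0.12 rad)) or ((x of bar_b_center in the frame of magazine above 0.131 m and y of bar_b_center in the frame of magazine between -0.006 and 0.006 m and z of bar_b_center in the frame of magazine below 0.026 m and angle between the x axis of bar_b_center and the x axis of magazine, either way round below 0.12 rad) and (x of bar_a_center in the frame of magazine above 0.042 m and y of bar_a_center in the frame of magazine between -0.006 and 0.006 m and z of bar_a_center in the frame of magazine below 0.026 m and angle between the x axis of bar_a_center and the x axis of magazine, either way round below 0.12 rad)))), for 0.1 s.
3. the retaining block's nose is home in the pocket under the overhang (y of retainer_toe in the frame of magazine below -0.038 m and x of retainer_toe in the frame of magazine between -0.026 and -0.012 m and z of retainer_toe in the frame of magazine below 0.016 m and angle between the x axis of retainer_toe and the y axis of magazine, either way round below 0.12 rad and angle between retainer_toe's own z axis and vertical below 0.1 rad), for 0.1 s.
At the end, for the whole second after the job is handed in: All three bars lengthways in the tube, within 5 mm of fully home and 6 mm of its middle line; the retaining block flat and square (0.12 rad) across the mouth, the end of its nose within 7 mm of the pocket's back wall under the overhang; bars and block at rest (all of step 2 and all of step 3 and linear speed of each of bar_a, bar_b, bar_c, retainer below 0.02 m/s); the robot touches nothing.
It fails at once if the brush is moved more than 30 mm (distance of brush_grip from where it was at the start of the episode above 0.03 m).
It fails at once if the welding magnet is moved more than 30 mm (distance of magnet from where it was at the start of the episode above 0.03 m).
It also fails if it takes over 72 s, if anything falls off the work surface, if the arm or the gripper's body presses on something with over 40 N, if the wrist force passes 120 N, or if a joint passes its speed limit or range.

## Robot

A 6-joint arm with a two-finger parallel gripper is mounted at the origin on the work surface. World frame = base frame: x ahead of the robot, y to its left, z up, the work surface at z = 0. Lengths are in m, angles in degrees, forces in N, time in s.
With the tool pointing down it reaches from about 0.4 to 0.825 m from the base axis. Payload 7 kg.
Tool frame: the origin (TCP) lies between the finger pads; the fingertips stand 11 mm ahead of it and the grasp point (between the pads) lies 8 mm behind it; z points along the fingers, y is the direction in which the jaws open and shut (so a half turn about z gives the same grasp; the last joint's range is limited). The gripper opens to 88 mm and grips with 3 to 60 N. Pads are 19 mm wide; open, the fingers measure 130 mm over their backs; the gripper's body (78 mm by 193 mm) begins 47 mm behind the grasp point.
Start: joints at [-58.665, 20.546, 0.682, 0, -70.136, -16.507], TCP at [0.173, -0.653, 0.238] pointing down, gripper open.
Joint ranges: [-176.03, 176.03], [-82.01, 121.73], [-58.28, 71.71], [-173.87, 95.51], [-174.79, -0.11], [-173.66, 173.66]. Speed limits (degrees/s): [136.94, 136.94, 172.46, 180, 180, 180].

## Interface

Orientations are given as [roll, pitch, yaw] about the fixed x, y, z axes, in that order (R = Rz(yaw) Ry(pitch) Rx(roll)).
In Python, from plant import r gives the robot as it stands.
- The arm moves only by the shell command python3 -m inch 'ROWS' [OPENING] [FORCE]. ROWS is JSON, a list of rows, each an object of numbers: "x", "y", "z": the shift along the tool's x, y, z as a fraction of full scale; "yaw": the turn about the tool's z as a fraction of full scale. In form: [{"x": .., "y": .., "z": .., "yaw": ..}, ...]. A call has 1 to 5 rows; each row shifts and turns the pose as measured when the row begins, along the tool's axes as they then stand; what a row does not reach is not made up. Full scale, the value 1, is 0.025 m for a shift and 4 degrees for a turn. A row lasts 1/12 s, in which the tool goes at most 41.7 mm and 7.16 degrees, less where a joint would pass 70% of its speed; a pose out of reach is approached as far as the arm can. A call with a number of a shift or a turn outside -1 to 1 is refused whole. A call with a gripper value outside its range is refused whole. OPENING is the opening, from -1 (shut) to 1 (fully open), set as the call begins (- or left out, the last holds). The fingers move at their own pace and stop on an object; FORCE is the grip in N (left out, the last holds). Time passes only in rows, so rows that do not move let the fingers close. It gives the time, the measured TCP pose, the force and the opening at its end, in the units of the state.
- r.get_state(): the state, without advancing time (a new reading comes with each control period).
- r.capture(name): name is "side" or "top" or "wrist"; returns (picture, depth): 384x512x3 uint8, red, green, blue; 384x512 float32, m along the optical axis (not along the pixel's ray), 0 where there is no reading.
- r.camera_info(name): a dict with "mtx" (3x3 intrinsics, pixels), "pose" (4x4, takes a point from camera to world coordinates). Camera axes: x right, y down, z forward; pixel columns grow to the right and rows downward; lengths in m; the calibration is good to about 2 mm. A picture is of the moment at which its call begins: read the wrist's pose just before it. camera_info takes no time and is no camera call; for the wrist camera it gives the pose at the moment of the call.
- r.close_job(): hands the job in, once; it reports no verdict.
The state is a dict: "time_s": time; "joints": joint angles; "qd": joint speeds; "joint_torque": joint torques, N m; "tcp_pos": TCP position; "eef_rot": TCP orientation; "contact_force": force on the tool from outside, world axes, zero at the start; "moment": the same for the moment, N m; "gripper_width": finger opening in m.
Only numpy, scipy, OpenCV 4.12 (cv2) and the standard library are available. Lean on these libraries where they do the work, as an engineer would, in place of code of your own. Each camera call takes 0.05 s, during which the arm holds its last target. There are 200 camera calls.

## Working session

There is one attempt and no reset: what is moved stays moved. The work goes in short steps, Python scripts to look and compute and a shell command to move; the robot and the scene stay as the last step left them, time stands still between calls to the robot, and variables do not carry over. Pictures are saved under pics/ and viewed, about 8 in all and at most 12, crops included, and the job is handed in when it is done.

```bash
ls; mkdir -p pics; python3 - <<'E'
from plant import r
import cv2,numpy as np
for n in ("top","side"):
    im,d=r.capture(n); cv2.imwrite(f"pics/{n}0.png",im[:,:,::-1]); np.savez(f"{n}0.npz",im=im,d=d)
    i=r.camera_info(n); print(n,np.round(i["mtx"],1).tolist(),np.round(i["pose"],3).tolist())
print(r.get_state())
E
```

```text
pics
top [[402.2, 0.0, 255.7], [0.0, 402.2, 192.1], [0.0, 0.0, 1.0]] [[-0.013, -0.997, 0.077, 0.511], [-1.0, 0.013, 0.001, -0.001], [-0.002, -0.077, -0.997, 1.283], [0.0, 0.0, 0.0, 1.0]]
side [[348.1, 0.0, 257.9], [0.0, 348.1, 188.5], [0.0, 0.0, 1.0]] [[0.989, -0.116, 0.097, 0.533], [-0.151, -0.737, 0.659, -0.628], [-0.005, -0.666, -0.746, 0.791], [0.0, 0.0, 0.0, 1.0]]
{'time_s': 0.1, 'joints': array([-5.86636416e+01,  2.05882088e+01,  6.39596758e-01, -1.69478381e-02,
       -7.01375649e+01, -1.65066710e+01]), 'qd': array([ 0.03661361, -0.09938871,  0.07374952, -0.05079318,  0.10300062,
       -0.05092754]), 'joint_torque': array([-8.65752536e-04, -5.84162199e+01,  2.93750238e+01,  7.01549068e+00,
        1.00948586e-02, -5.42761381e-05]), 'tcp_pos': array([ 0.17262225, -0.65211466,  0.23671331]), 'eef_rot': array([ 1.79912848e+02, -9.21101352e-03, -1.65176076e+02]), 'contact_force': array([0.55776761, 0.90125595, 0.1493903 ]), 'moment': array([0.04836621, 0.02447305, 0.03907315]), 'gripper_width': 0.08765658483013264}
```

View pics/top0.png

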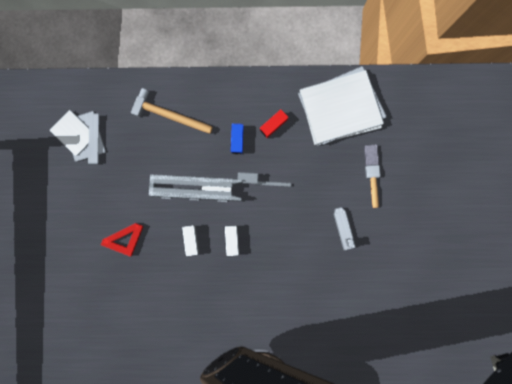

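View pics/side0.png

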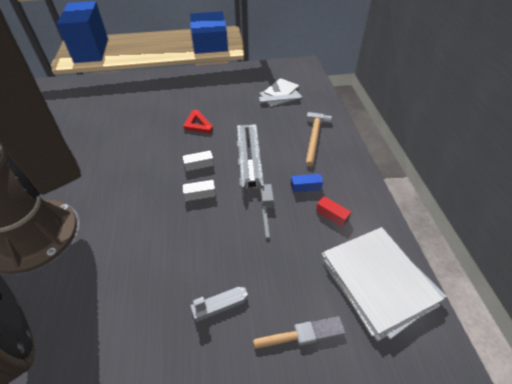

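The top view shows the tube with its mouth at about (242,190) opening to the right (world −y). The loose bars are at (190,240) and (231,241), and the retainer is at (345,228). In the side view the retainer's plate is at its near end (200,303) and its nose points to +x. Next I'll get coarse numbers.

```bash
cat > h.py <<'E'
import cv2,numpy as np
from plant import r
def look(n,fn=None):
    i=r.camera_info(n); im,d=r.capture(n)
    if fn: cv2.imwrite(f"pics/{fn}.png",im[:,:,::-1])
    return im,d,i["mtx"],i["pose"]
def ray(uv,K,T,z):
    uv=np.atleast_2d(np.asarray(uv,float)); c=np.c_[uv,np.ones(len(uv))]@np.linalg.inv(K).T@T[:3,:3].T
    return T[:3,3]+c*((z-T[2,3])/c[:,2:])
def rects(mask,K,T,z,amin):
    out=[]
    for c in cv2.findContours(mask.astype(np.uint8),cv2.RETR_EXTERNAL,cv2.CHAIN_APPROX_NONE)[0]:
        if cv2.contourArea(c)<amin: continue
        p=ray(c[:,0,:],K,T,z)[:,:2].astype(np.float32)
        (cx,cy),s,a=cv2.minAreaRect(p*1000)
        if s[0]<s[1]: s=s[::-1]; a+=90
        a=(a+90)%180-90
        out.append((round(cx),round(cy),np.round(s),round(a,1),c[:,0].mean(0).round()))
    return out
E
python3 - <<'E'
from h import *
a=np.load("top0.npz"); i=r.camera_info("top"); K,T=i["mtx"],np.array(i["pose"])
im=a["im"].astype(int); hi=im.min(2)
for nm,m,z in (("bars",hi>200,.036),("grey",(hi>110)&(im.max(2)-hi<40),.02)):
    print(nm)
    for o in rects(m,K,T,z,60): print(o)
red=(im[...,0]>130)&(im[...,1]<60); print("red")
for o in rects(red,K,T,.018,60): print(o)
E
```

```text
bars
(458, 79, array([87., 33.]), 3.3, array([231., 240.]))
(460, 207, array([87., 33.]), 7.2, array([189., 240.]))
(621, 125, array([84., 13.]), 86.2, array([216., 188.]))
(802, 576, array([114.,  86.]), 45.5, array([ 73., 134.]))
(877, -269, array([223., 180.]), -73.9, array([341., 107.]))
grey
(458, 80, array([96., 41.]), 3.2, array([231., 241.]))
(460, 210, array([96., 41.]), 7.5, array([189., 240.]))
(493, -272, array([134.,  39.]), 14.3, array([344., 229.]))
(635, -64, array([88., 11.]), 86.2, array([276., 184.]))
(626, 168, array([345.,  91.]), -89.4, array([205., 186.]))
(703, -369, array([109.,  44.]), -1.9, array([371., 161.]))
(794, 579, array([171., 159.]), -0.7, array([ 81., 136.]))
(906, 372, array([91., 28.]), -23.2, array([138., 102.]))
(883, -277, array([248., 211.]), -73.1, array([341., 107.]))
(1127, 43, array([799., 225.]), 89.2, array([239.,  33.]))
red
(480, 423, array([100., 100.]), -21.5, array([123., 239.]))
(831, -60, array([93., 37.]), -50.1, array([273., 123.]))
```

```bash
python3 -m inch '[{"yaw":1,"x":-1,"y":0.4},{"yaw":1,"x":-1,"y":0.4},{"yaw":0.9,"x":-1,"y":0.4},{"x":-1,"y":1},{"x":-1,"y":1}]' 1 >/dev/null
python3 -m inch '[{"x":-1,"y":1},{"x":-1,"y":1},{"x":-1,"y":1},{"x":-1,"y":1},{"x":-1,"y":1}]' >/dev/null
python3 -m inch '[{"x":-0.5,"y":1},{"x":-0.5,"y":1},{"y":1},{"y":1},{"y":1}]'
python3 -m inch '[{"y":1},{"y":1},{"y":1},{"y":1},{"y":1}]'
python3 -m inch '[{"y":1},{"y":1},{"y":1},{"y":1},{"y":1}]'
```

```text
validation failed for argument at $[0]...
validation failed for argument at $[0]...
validation failed for argument at $[0]...
validation failed for argument at $[0]...
validation failed for argument at $[0]...
```

```bash
python3 -m inch '[{"x":-1,"y":0.4,"z":0,"yaw":1},{"x":-1,"y":0.4,"z":0,"yaw":1},{"x":-1,"y":0.4,"z":0,"yaw":0.9},{"x":-1,"y":1,"z":0,"yaw":0},{"x":-1,"y":1,"z":0,"yaw":0}]' 1
python3 -m inch '[{"x":-1,"y":1,"z":0,"yaw":0},{"x":-1,"y":1,"z":0,"yaw":0},{"x":-1,"y":1,"z":0,"yaw":0},{"x":-1,"y":1,"z":0,"yaw":0},{"x":-1,"y":1,"z":0,"yaw":0}]'
```

```text
time_s: 0.52
tcp_pos: [0.2865, -0.5562, 0.2326]
eef_rot: [179.6, -0.3, -177.9]
contact_force: [1.1, -0.2, -0.1]
gripper_width: 0.0875
time_s: 0.93
tcp_pos: [0.4104, -0.4194, 0.2305]
eef_rot: [179.5, -0.4, -178.0]
contact_force: [0.7, 0.6, -0.3]
gripper_width: 0.0878
```

```bash
python3 -m inch '[{"x":-0.8,"y":1,"z":0,"yaw":0},{"x":-0.8,"y":1,"z":0,"yaw":0},{"x":-0.8,"y":1,"z":0,"yaw":0},{"x":-0.8,"y":1,"z":0,"yaw":0},{"x":-0.8,"y":1,"z":0,"yaw":0}]'  >/dev/null
python3 -m inch '[{"x":0,"y":1,"z":0,"yaw":0},{"x":0,"y":1,"z":0,"yaw":0},{"x":0,"y":1,"z":0,"yaw":0},{"x":0,"y":1,"z":0,"yaw":0},{"x":0,"y":1,"z":0,"yaw":0}]' >/dev/null
python3 -m inch '[{"x":0,"y":1,"z":0,"yaw":0},{"x":0,"y":1,"z":0,"yaw":0},{"x":0,"y":1,"z":0,"yaw":0},{"x":0,"y":1,"z":0,"yaw":0},{"x":0,"y":0,"z":0,"yaw":0}]'
python3 - <<'E'
from h import *
im,d,K,T=look("wrist","w1"); np.savez("w1.npz",im=im,d=d,K=K,T=T); print(np.round(T,3).tolist(),K.tolist())
E
```

```text
time_s: 2.18
tcp_pos: [0.5017, -0.0421, 0.2276]
eef_rot: [179.3, -0.9, -177.7]
contact_force: [0.0, -0.5, -0.4]
gripper_width: 0.0874
[[-0.04, 0.968, 0.248, 0.434], [0.999, 0.035, 0.022, -0.046], [0.012, 0.249, -0.969, 0.376], [0.0, 0.0, 0.0, 1.0]] [[329.46218311122146, 0.0, 258.89321440313387], [0.0, 329.46218311122146, 187.94790996967933], [0.0, 0.0, 1.0]]
```

View pics/w1.png

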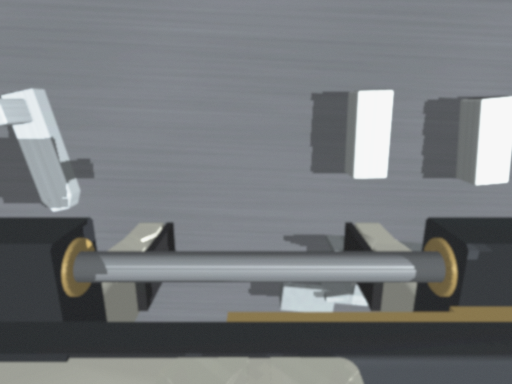

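Wrist image: bar A's top face is at (370,133), bar B's at (488,140), and the retainer is at the upper left. The gripper hides the magazine, so I'll measure the bars from this picture and then shift +x to see the mouth.

```bash
python3 -m inch '[{"x":-1,"y":0.4,"z":0,"yaw":0},{"x":-1,"y":0.4,"z":0,"yaw":0},{"x":-1,"y":0.4,"z":0,"yaw":0},{"x":-1,"y":0.4,"z":0,"yaw":0},{"x":-1,"y":0.4,"z":0,"yaw":0}]'  >/dev/null
python3 -m inch '[{"x":-1,"y":0,"z":0,"yaw":0},{"x":-1,"y":0,"z":0,"yaw":0},{"x":0,"y":0,"z":0,"yaw":0}]'
python3 - <<'E'
from h import *
w=np.load("w1.npz"); print([o for o in rects(w["im"].min(2)>225,w["K"],w["T"],.036,600)])
im,d,K,T=look("wrist","w2"); np.savez("w2.npz",im=im,d=d,K=K,T=T)
print(np.round(T[:3,3],3))
E
```

```text
time_s: 2.9
tcp_pos: [0.6796, 0.0121, 0.2229]
eef_rot: [179.3, -1.1, -177.7]
contact_force: [0.8, 0.1, 0.5]
gripper_width: 0.0878
[(463, 204, array([89., 35.]), 7.5, array([494., 141.])), (455, -275, array([46., 30.]), 12.9, array([ 28., 114.])), (461, 76, array([89., 34.]), 3.3, array([373., 133.]))]
[0.612 0.008 0.372]
```

View pics/w2.png

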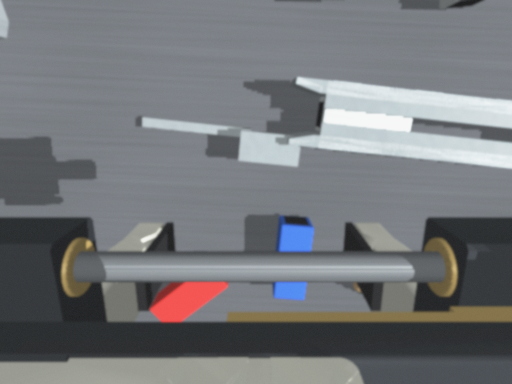

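Wrist view of the mouth: fence (143,120)–(240,131), overhang plate (240,132)–(300,165), and wall tips at (298,80) and (290,141). I'll zoom in for edge picks.

```bash
python3 - <<'E'
import cv2
im=cv2.imread("pics/w2.png")[70:180,130:330]; cv2.imwrite("pics/w2c.png",cv2.resize(im,None,fx=4,fy=4,interpolation=cv2.INTER_CUBIC))
E
```

```text
(no output)
```

View pics/w2c.png

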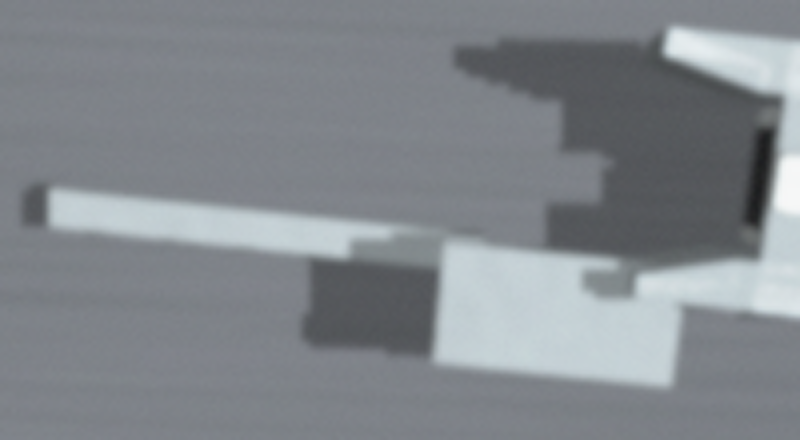

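```bash
python3 - <<'E'
from h import *
w=np.load("w2.npz");K,T=w["K"],w["T"]
P=[(142,116.75,.010,-155,-23),(289.3,144.2,.046,0,-32),(289.3,138.7,.046,0,-26),(300,76.7,.046,0,32),(295.7,82.5,.046,0,26),(241.2,130.7,.034,-38,-24)]
q=np.array([ray(p[:2],K,T,p[2])[0,:2]*1000 for p in P]); m=np.array([p[3:] for p in P],float)
a=m-m.mean(0);b=q-q.mean(0); th=np.arctan2((a[:,0]*b[:,1]-a[:,1]*b[:,0]).sum(),(a*b).sum())
R=np.array([[np.cos(th),-np.sin(th)],[np.sin(th),np.cos(th)]]); o=q.mean(0)-R@m.mean(0)
print(q.round(1).tolist(),np.degrees(th),o); print((q-(m@R.T+o)).round(1).tolist())
# outer wall edges, angle
e=ray([(142,116.75),(227.5,127.5)],K,T,.01)[:,:2]; print(np.degrees(np.arctan2(*(e[1]-e[0])[::-1])))
g=(w["im"].min(2)>140)
pts=[]
for u in range(400,511,10):
    v=np.where(g[60:180,u])[0]; pts.append((u,60+v.max())); 
e=ray(pts,K,T,.046)[:,:2]; print(np.degrees(np.arctan(np.polyfit(e[:,1],e[:,0],1)[0])), e[0]*1000)
pts=[(u,60+np.where(g[60:180,u])[0].min()) for u in range(340,511,10)]
e=ray(pts,K,T,.046)[:,:2]; print(np.degrees(np.arctan(np.polyfit(e[:,1],e[:,0],1)[0])), e[0]*1000)
E
```

```text
[[629.8, -112.2], [648.8, 43.3], [643.4, 43.0], [585.2, 49.4], [590.5, 45.7], [638.5, -4.9]] 85.6954646500654 [617.30473042  43.37873728]
[[1.1, 0.7], [-0.4, 2.3], [0.2, 1.6], [-0.2, 3.6], [-0.8, 0.4], [0.1, -8.6]]
85.17028652692342
4.424114457358517 [656.27303311 154.80230758]
3.7008227102539557 [586.58317532  87.39940231]
```

Magazine mouth ≈ (617,45) mm, yaw ≈ 86°. Next: grasp bar A 28 mm towards its −x end at about (433,74).

```bash
python3 -m inch '[{"x":1,"y":0.3,"z":0,"yaw":0.2},{"x":1,"y":0.3,"z":0,"yaw":0},{"x":1,"y":0.3,"z":0,"yaw":0},{"x":1,"y":0.3,"z":0,"yaw":0},{"x":1,"y":0.3,"z":0,"yaw":0}]'  >/dev/null
python3 -m inch '[{"x":1,"y":0.3,"z":0,"yaw":0},{"x":1,"y":0.3,"z":0,"yaw":0},{"x":1,"y":0.3,"z":0.5,"yaw":0},{"x":1,"y":0.3,"z":1,"yaw":0},{"x":0.8,"y":0.2,"z":1,"yaw":0}]'
python3 -m inch '[{"x":0,"y":0,"z":1,"yaw":0},{"x":0,"y":0,"z":1,"yaw":0},{"x":0,"y":0,"z":0,"yaw":0}]'
```

```text
time_s: 3.78
tcp_pos: [0.4184, 0.0719, 0.164]
eef_rot: [179.2, -1.2, -179.2]
contact_force: [0.3, 1.1, 0.3]
gripper_width: 0.0874
time_s: 4.03
tcp_pos: [0.4088, 0.0693, 0.1107]
eef_rot: [179.2, -1.3, -179.2]
contact_force: [-0.9, -0.2, -0.8]
gripper_width: 0.0876
```

```bash
python3 -m inch '[{"x":-0.9,"y":0.2,"z":0,"yaw":-0.6},{"x":0,"y":0,"z":1,"yaw":0},{"x":0,"y":0,"z":1,"yaw":0},{"x":0,"y":0,"z":0,"yaw":0}]'
```

```text
time_s: 4.37
tcp_pos: [0.4316, 0.074, 0.0632]
eef_rot: [179.1, -1.1, -176.6]
contact_force: [-0.0, -0.3, 0.4]
gripper_width: 0.0874
```

```bash
python3 -m inch '[{"x":0,"y":0,"z":0.9,"yaw":0},{"x":0,"y":0,"z":0.6,"yaw":0},{"x":0,"y":0,"z":0,"yaw":0}]'
python3 -m inch '[{"x":0,"y":0,"z":0,"yaw":0},{"x":0,"y":0,"z":0,"yaw":0},{"x":0,"y":0,"z":0,"yaw":0},{"x":0,"y":0,"z":0,"yaw":0},{"x":0,"y":0,"z":0,"yaw":0}]' -1 30
python3 -m inch '[{"x":0,"y":0,"z":0,"yaw":0},{"x":0,"y":0,"z":-0.8,"yaw":0},{"x":0,"y":0,"z":-0.8,"yaw":0},{"x":0,"y":0,"z":0,"yaw":0}]'
```

```text
time_s: 4.62
tcp_pos: [0.4331, 0.0743, 0.0291]
eef_rot: [179.0, -0.9, -176.7]
contact_force: [0.2, -0.6, 0.2]
gripper_width: 0.0879
time_s: 5.03
tcp_pos: [0.436, 0.075, 0.0356]
eef_rot: [178.9, -0.6, -176.6]
contact_force: [0.7, 0.9, -0.0]
gripper_width: 0.06
time_s: 5.37
tcp_pos: [0.4363, 0.0741, 0.0778]
eef_rot: [178.9, -0.6, -176.6]
contact_force: [0.2, -1.5, 1.1]
gripper_width: 0.0327
```

The gripper closes slowly (about 70 mm/s), so I lifted too early and missed the bar. Reopening to a partial width and repeating the grasp with a longer close.

```bash
python3 -m inch '[{"x":0,"y":0,"z":0,"yaw":0},{"x":0,"y":0,"z":0,"yaw":0},{"x":0,"y":0,"z":0,"yaw":0},{"x":0,"y":0,"z":0,"yaw":0},{"x":0,"y":0,"z":0,"yaw":0}]' 0.5
python3 - <<'E'
from h import *
im,d,K,T=look("top"); i=r.camera_info("top")
for o in rects(im.min(2)>200,K,np.array(T),.036,40)[:]: print(o)
E
```

```text
time_s: 5.78
tcp_pos: [0.4359, 0.0741, 0.0777]
eef_rot: [178.9, -0.5, -176.6]
contact_force: [-0.1, -0.3, 0.6]
gripper_width: 0.0607
(488, 81, array([31., 25.]), 89.3, array([230., 231.]))
(460, 207, array([87., 33.]), 6.4, array([189., 239.]))
(527, -261, array([49., 26.]), 15.1, array([341., 217.]))
(621, 124, array([87., 14.]), 86.2, array([216., 188.]))
(666, -360, array([25., 25.]), -0.7, array([370., 172.]))
(805, 573, array([117.,  96.]), 43.8, array([ 73., 134.]))
(877, -269, array([225., 184.]), -73.9, array([340., 107.]))
```

```bash
python3 -m inch '[{"x":0.1,"y":0,"z":1,"yaw":0},{"x":0,"y":0,"z":0.9,"yaw":0},{"x":0,"y":0,"z":0.4,"yaw":0},{"x":0,"y":0,"z":0,"yaw":0}]'
python3 -m inch '[{"x":0,"y":0,"z":0.2,"yaw":0},{"x":0,"y":0,"z":0.1,"yaw":0},{"x":0,"y":0,"z":0,"yaw":0},{"x":0,"y":0,"z":0,"yaw":0},{"x":0,"y":0,"z":0,"yaw":0}]' -1 30
python3 -m inch '[{"x":0,"y":0,"z":0,"yaw":0},{"x":0,"y":0,"z":0,"yaw":0},{"x":0,"y":0,"z":0,"yaw":0}]'
```

```text
time_s: 6.17
tcp_pos: [0.4335, 0.0754, 0.0183]
eef_rot: [178.8, -0.4, -176.6]
contact_force: [0.5, 0.3, -0.8]
gripper_width: 0.0656
time_s: 6.58
tcp_pos: [0.4339, 0.0723, 0.0127]
eef_rot: [179.2, -0.6, -176.4]
contact_force: [-0.9, 1.1, -0.2]
gripper_width: 0.0377
time_s: 6.83
tcp_pos: [0.4339, 0.0728, 0.013]
eef_rot: [179.1, -0.6, -176.4]
contact_force: [-0.0, -1.2, -2.1]
gripper_width: 0.0358
```

Gripped, but 12 mm too low to clear the fence, so I'll regrip higher.

```bash
python3 -m inch '[{"x":0,"y":0,"z":0,"yaw":0},{"x":0,"y":0,"z":0,"yaw":0},{"x":0,"y":0,"z":-0.5,"yaw":0},{"x":0,"y":0,"z":0,"yaw":0}]' 0
python3 -m inch '[{"x":0,"y":0,"z":0,"yaw":0},{"x":0,"y":0,"z":0,"yaw":0},{"x":0,"y":0,"z":0,"yaw":0},{"x":0,"y":0,"z":0,"yaw":0}]' -1 35
python3 - <<'E'
from h import *
print(r.get_state()["gripper_width"])
E
```

```text
time_s: 7.17
tcp_pos: [0.4342, 0.073, 0.0256]
eef_rot: [179.2, -0.6, -176.4]
contact_force: [0.8, -0.0, 0.9]
gripper_width: 0.0433
time_s: 7.5
tcp_pos: [0.4345, 0.0733, 0.0258]
eef_rot: [179.1, -0.5, -176.4]
contact_force: [-2.5, 0.9, 4.5]
gripper_width: 0.0357
0.035678207681927844
```

```bash
python3 -m inch '[{"x":0,"y":0,"z":-0.9,"yaw":0},{"x":0,"y":0,"z":-0.7,"yaw":0},{"x":0,"y":-1,"z":0,"yaw":-1},{"x":0,"y":-1,"z":0,"yaw":-1},{"x":0,"y":-1,"z":0,"yaw":-1}]' >/dev/null
python3 -m inch '[{"x":0,"y":-1,"z":0,"yaw":-1},{"x":0,"y":-1,"z":0,"yaw":-1},{"x":0,"y":0,"z":0,"yaw":-1},{"x":0,"y":0,"z":0,"yaw":-1},{"x":0,"y":0,"z":0,"yaw":-1}]'
python3 -m inch '[{"x":0,"y":0,"z":0,"yaw":-1},{"x":0,"y":0,"z":0,"yaw":-1},{"x":0,"y":0,"z":0,"yaw":-1},{"x":0,"y":0,"z":0,"yaw":-1},{"x":0,"y":0,"z":0,"yaw":-1}]'
python3 -m inch '[{"x":0,"y":0,"z":0,"yaw":-1},{"x":0,"y":0,"z":0,"yaw":-1},{"x":0,"y":0,"z":0,"yaw":-1},{"x":0,"y":0,"z":0,"yaw":0}]'
```

```text
time_s: 8.33
tcp_pos: [0.457, -0.0553, 0.06]
eef_rot: [178.8, -0.5, -143.0]
contact_force: [0.1, 0.6, -2.2]
gripper_width: 0.0362
time_s: 8.75
tcp_pos: [0.4536, -0.0567, 0.0559]
eef_rot: [178.3, -0.3, -122.2]
contact_force: [0.8, 0.2, -2.5]
gripper_width: 0.0359
time_s: 9.08
tcp_pos: [0.451, -0.0571, 0.0529]
eef_rot: [178.0, -0.0, -109.5]
contact_force: [0.5, -0.3, -2.0]
gripper_width: 0.036
```

```bash
python3 -m inch '[{"x":0,"y":0,"z":0,"yaw":-1},{"x":0,"y":0,"z":0,"yaw":-1},{"x":0,"y":0,"z":0,"yaw":-1},{"x":0,"y":0,"z":0,"yaw":-0.9},{"x":0,"y":-1,"z":0,"yaw":0}]' >/dev/null
python3 -m inch '[{"x":0,"y":-1,"z":0,"yaw":0},{"x":0,"y":-1,"z":0,"yaw":0},{"x":0,"y":-1,"z":0,"yaw":0},{"x":0,"y":-1,"z":0,"yaw":0},{"x":0,"y":0,"z":0,"yaw":0}]'
python3 - <<'E'
from h import *
im,d,K,T=look("top"); 
for o in rects(im.min(2)>200,K,np.array(T),.06,40)[:4]: print(o)
im,d,K,T=look("wrist","w3")
E
```

```text
time_s: 9.92
tcp_pos: [0.5746, -0.0671, 0.0418]
eef_rot: [177.5, 0.4, -94.6]
contact_force: [1.3, -0.1, -1.9]
gripper_width: 0.0356
(478, -269, array([82., 28.]), 14.4, array([344., 233.]))
(664, -356, array([31., 28.]), 89.3, array([372., 171.]))
(787, 563, array([156., 143.]), -1.3, array([ 80., 137.]))
(872, -263, array([221., 185.]), -73.9, array([340., 107.]))
```

View pics/w3.png

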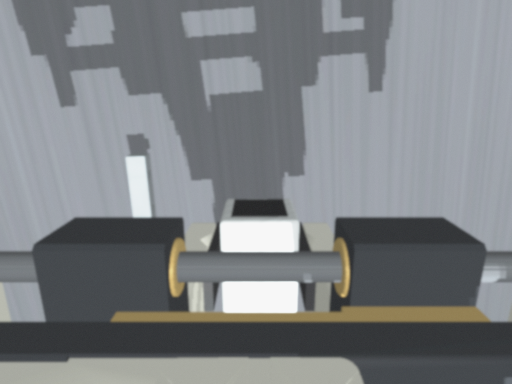

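Bar A is held squarely between the pads, with the bar face at (260,265). The fence end shows at (137,155). I'll move onto the lane line, lower, and go forward.

```bash
python3 -m inch '[{"x":0,"y":-0.7,"z":0,"yaw":0},{"x":0,"y":-0.7,"z":0,"yaw":0},{"x":-0.6,"y":0,"z":0.1,"yaw":0},{"x":0,"y":0,"z":0.1,"yaw":0},{"x":0,"y":0,"z":0,"yaw":0}]'
python3 - <<'E'
from h import *
im,d,K,T=look("wrist","w4")
for p in rects(im.min(2)>225,K,T,.045,600): print(p)
# fence inner edge at rows
for v in range(150,214,10):
    u=np.where(im[v,60:190].min(1)>190)[0]
    if len(u): print(v,60+u.min(),60+u.max(),ray([(60+u.max(),v)],K,T,.01)[0,:2].round(4))
E
```

```text
time_s: 10.43
tcp_pos: [0.6005, -0.0545, 0.0319]
eef_rot: [176.8, 0.4, -95.2]
contact_force: [-0.5, -0.2, -2.1]
gripper_width: 0.0357
(603, -36, array([35., 16.]), -7.1, array([260., 297.]))
(601, -66, array([33., 14.]), -6.7, array([258., 236.]))
180 174 178 [ 0.6394 -0.0871]
190 175 184 [ 0.6371 -0.0814]
200 176 186 [ 0.6369 -0.0758]
210 177 188 [ 0.6367 -0.0701]
```

```bash
python3 -m inch '[{"x":0,"y":-0.45,"z":0,"yaw":-0.3},{"x":-0.5,"y":0,"z":0.1,"yaw":0},{"x":-0.5,"y":0,"z":0.05,"yaw":0},{"x":-0.4,"y":0,"z":0,"yaw":0},{"x":0,"y":0,"z":0,"yaw":0}]'
```

```text
time_s: 10.9
tcp_pos: [0.6131, -0.0187, 0.0284]
eef_rot: [176.8, 0.4, -93.9]
contact_force: [-0.8, 0.0, -2.3]
gripper_width: 0.0358
```

```bash
python3 -m inch '[{"x":0,"y":0,"z":0.1,"yaw":0},{"x":0,"y":0,"z":0,"yaw":0},{"x":0,"y":0,"z":0,"yaw":0},{"x":0,"y":0,"z":0,"yaw":0}]' 0.05
python3 -m inch '[{"x":0,"y":0,"z":-1,"yaw":0},{"x":0,"y":0,"z":-0.8,"yaw":0},{"x":1,"y":0,"z":0,"yaw":0},{"x":1,"y":0,"z":0,"yaw":0},{"x":0,"y":0,"z":0,"yaw":0}]' -1 20
python3 - <<'E'
from h import *
im,d,K,T=look("top"); i=r.camera_info("top")
for o in rects(im.min(2)>200,K,np.array(T),.036,40)[:5]: print(o)
im,d,K,T=look("side","s5")
for o in rects(im.min(2)>200,K,np.array(T),.036,40)[:9]: print(o)
E
```

```text
time_s: 11.23
tcp_pos: [0.6135, -0.0174, 0.0268]
eef_rot: [176.9, 0.4, -93.8]
contact_force: [-0.5, -0.2, -0.3]
gripper_width: 0.0459
time_s: 11.65
tcp_pos: [0.6134, -0.0697, 0.0744]
eef_rot: [177.0, 0.4, -93.7]
contact_force: [-0.1, 1.1, -0.4]
gripper_width: 0.0181
(482, -273, array([93., 29.]), 15.2, array([344., 231.]))
(792, 574, array([159., 146.]), -1.3, array([ 80., 135.]))
(886, 374, array([44., 14.]), -17.7, array([136., 106.]))
(880, -268, array([225., 190.]), -73.9, array([340., 106.]))
(498, -283, array([68., 29.]), 14.2, array([221., 300.]))
(879, -276, array([221., 186.]), -73.0, array([381., 279.]))
(462, 203, array([90., 36.]), 7.7, array([197., 157.]))
```

```bash
python3 -m inch '[{"x":0,"y":0.24,"z":0.8,"yaw":0},{"x":0,"y":0,"z":0.8,"yaw":0},{"x":0,"y":0,"z":0.2,"yaw":0},{"x":0,"y":0,"z":0,"yaw":0}]'
python3 - <<'E'
from h import *
im,d,K,T=look("wrist","w5")
E
```

```text
time_s: 12.08
tcp_pos: [0.6063, -0.0656, 0.0294]
eef_rot: [177.1, 0.5, -93.7]
contact_force: [0.2, 0.5, 0.3]
gripper_width: 0.0004
```

View pics/s5.png

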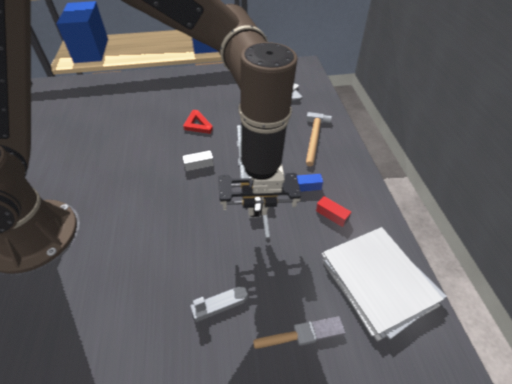

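Side view: the arm is over the lane, bar A is out of sight under the gripper, and nothing else has been disturbed. Now push bar A.

```bash
python3 -m inch '[{"x":-0.5,"y":-0.05,"z":0.05,"yaw":0},{"x":-0.5,"y":0,"z":0,"yaw":0},{"x":-0.5,"y":0,"z":0,"yaw":0},{"x":-0.5,"y":0,"z":0,"yaw":0}]'
python3 -m inch '[{"x":-0.5,"y":0,"z":0,"yaw":0},{"x":-0.5,"y":0,"z":0,"yaw":0},{"x":0,"y":0,"z":0,"yaw":0}]'
```

```text
time_s: 12.47
tcp_pos: [0.6121, -0.0135, 0.0308]
eef_rot: [177.2, 0.4, -93.8]
contact_force: [-0.2, -2.1, -1.0]
gripper_width: 0.0005
time_s: 12.72
tcp_pos: [0.6147, 0.0178, 0.0322]
eef_rot: [177.3, 0.4, -93.6]
contact_force: [0.3, -0.3, -0.0]
gripper_width: 0.0002
```

```bash
python3 -m inch '[{"x":-0.35,"y":0.1,"z":0.2,"yaw":0},{"x":-0.35,"y":0,"z":0,"yaw":0},{"x":0,"y":0,"z":0,"yaw":0}]'
python3 -m inch '[{"x":0.8,"y":0,"z":0,"yaw":0},{"x":1,"y":0,"z":-1,"yaw":0},{"x":1,"y":0,"z":-1,"yaw":0},{"x":1,"y":0,"z":-1,"yaw":0},{"x":0,"y":0,"z":-1,"yaw":0}]' 0.5
python3 -m inch '[{"x":1,"y":0,"z":-1,"yaw":0},{"x":1,"y":0,"z":-1,"yaw":0},{"x":0,"y":0,"z":0,"yaw":0}]'
python3 - <<'E'
from h import *
im,d,K,T=look("top","t6"); cv2.imwrite("pics/t6c.png",cv2.resize(im[140:240,130:300,::-1],None,fx=4,fy=4))
for o in rects(im.min(2)>190,K,np.array(T),.036,20)[:]: print(o)
E
```

```text
time_s: 12.97
tcp_pos: [0.6141, 0.0377, 0.0289]
eef_rot: [177.5, 0.4, -93.4]
contact_force: [0.8, 0.8, -0.1]
gripper_width: 0.0006
time_s: 13.38
tcp_pos: [0.61, -0.0583, 0.1255]
eef_rot: [176.9, 0.4, -93.1]
contact_force: [1.0, 0.2, -0.8]
gripper_width: 0.0281
time_s: 13.63
tcp_pos: [0.6127, -0.1116, 0.1838]
eef_rot: [177.4, 0.4, -93.1]
contact_force: [1.0, 0.6, 0.4]
gripper_width: 0.0482
(493, -269, array([123.,  30.]), 13.7, array([343., 228.]))
(657, 295, array([63.,  9.]), 89.3, array([161., 177.]))
(672, 36, array([53., 13.]), -0.6, array([244., 171.]))
(791, 573, array([162., 145.]), 1.0, array([ 80., 135.]))
(901, 367, array([80., 17.]), -21.0, array([138., 101.]))
(878, -270, array([224., 199.]), -74.4, array([344., 104.]))
(1082, -296, array([116.,  92.]), -57.0, array([344.,  41.]))
(1135, -144, array([43., 21.]), 22.0, array([299.,  27.]))
(1148, -223, array([85., 66.]), 82.4, array([322.,  26.]))
```

View pics/t6c.png

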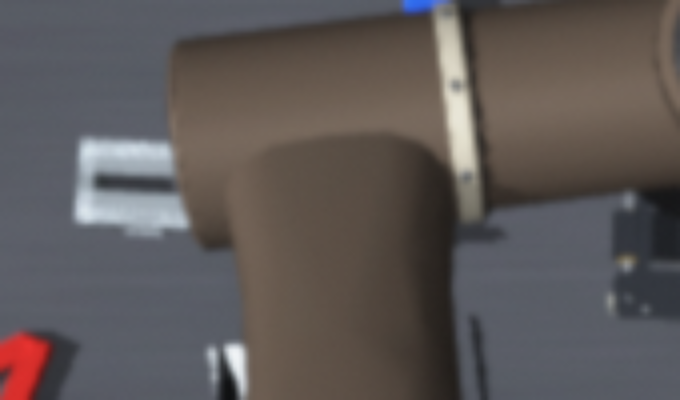

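The arm hides the tube mouth here, but the push went smoothly to front ≈ +2 mm with no resistance. On to bar B.

```bash
python3 -m inch '[{"x":-1,"y":1,"z":0,"yaw":0},{"x":-1,"y":1,"z":0,"yaw":0},{"x":-1,"y":1,"z":0,"yaw":0},{"x":-1,"y":1,"z":0,"yaw":0},{"x":-1,"y":1,"z":0,"yaw":0}]' >/dev/null
python3 -m inch '[{"x":-1,"y":1,"z":0,"yaw":0},{"x":-1,"y":0.7,"z":0,"yaw":0},{"x":-1,"y":0,"z":0,"yaw":0},{"x":-1,"y":0,"z":0,"yaw":0},{"x":-1,"y":0,"z":0,"yaw":0}]'
python3 -m inch '[{"x":0,"y":0,"z":0,"yaw":1},{"x":0,"y":0,"z":0,"yaw":1},{"x":0,"y":0,"z":0,"yaw":1},{"x":0,"y":0,"z":0,"yaw":1},{"x":0,"y":0,"z":0,"yaw":1}]'
python3 -m inch '[{"x":0,"y":0,"z":0,"yaw":1},{"x":0,"y":0,"z":0,"yaw":1},{"x":0,"y":0,"z":0,"yaw":1},{"x":0,"y":0,"z":0,"yaw":1},{"x":0,"y":0,"z":0,"yaw":1}]' >/dev/null
python3 -m inch '[{"x":0,"y":0,"z":0,"yaw":1},{"x":0,"y":0,"z":0,"yaw":1},{"x":0,"y":0,"z":0,"yaw":1},{"x":0,"y":0,"z":0,"yaw":1},{"x":0,"y":0,"z":0,"yaw":1}]'
```

```text
time_s: 14.52
tcp_pos: [0.4474, 0.1564, 0.1852]
eef_rot: [176.9, 0.7, -93.7]
contact_force: [0.1, -0.4, 0.5]
gripper_width: 0.066
time_s: 14.93
tcp_pos: [0.4443, 0.1644, 0.182]
eef_rot: [176.7, -0.4, -113.9]
contact_force: [-0.3, -0.8, 0.9]
gripper_width: 0.066
time_s: 15.77
tcp_pos: [0.4376, 0.1677, 0.1743]
eef_rot: [177.6, -3.1, -155.8]
contact_force: [-0.1, -1.2, 0.7]
gripper_width: 0.0657
```

```bash
python3 -m inch '[{"x":0,"y":0.6,"z":0,"yaw":1},{"x":0,"y":0.6,"z":0.5,"yaw":1},{"x":0,"y":0,"z":1,"yaw":1},{"x":0,"y":0,"z":1,"yaw":1},{"x":0,"y":0,"z":1,"yaw":0}]' >/dev/null
python3 -m inch '[{"x":0,"y":0,"z":0.3,"yaw":0.1},{"x":0,"y":0,"z":0,"yaw":0}]'
```

```text
time_s: 16.35
tcp_pos: [0.4165, 0.2007, 0.0752]
eef_rot: [178.5, -3.7, -173.4]
contact_force: [-1.3, 0.2, 1.1]
gripper_width: 0.0656
```

```bash
python3 -m inch '[{"x":-0.5,"y":0.1,"z":0.5,"yaw":-0.2},{"x":-0.4,"y":0,"z":0.8,"yaw":0},{"x":0,"y":0,"z":0.4,"yaw":0},{"x":0,"y":0,"z":0,"yaw":0}]'
```

```text
time_s: 16.68
tcp_pos: [0.437, 0.2086, 0.0328]
eef_rot: [178.4, -3.6, -172.3]
contact_force: [0.1, -0.3, 0.3]
gripper_width: 0.0659
```

```bash
python3 -m inch '[{"x":0,"y":-0.3,"z":0.25,"yaw":0},{"x":0,"y":0,"z":0,"yaw":0}]'
python3 -m inch '[{"x":0,"y":0,"z":0,"yaw":0},{"x":0,"y":0,"z":0,"yaw":0},{"x":0,"y":0,"z":0,"yaw":0},{"x":0,"y":0,"z":0,"yaw":0},{"x":0,"y":0,"z":0,"yaw":0}]' -1 35
python3 -m inch '[{"x":0,"y":0,"z":0,"yaw":0},{"x":0,"y":0,"z":0,"yaw":0}]'
```

```text
time_s: 16.85
tcp_pos: [0.4376, 0.2011, 0.0271]
eef_rot: [178.4, -3.6, -172.3]
contact_force: [-0.2, -0.3, 0.1]
gripper_width: 0.0658
time_s: 17.27
tcp_pos: [0.4382, 0.2013, 0.0305]
eef_rot: [178.2, -3.3, -172.3]
contact_force: [-0.1, -0.1, -0.4]
gripper_width: 0.0378
time_s: 17.43
tcp_pos: [0.4381, 0.2014, 0.0307]
eef_rot: [178.2, -3.3, -172.3]
contact_force: [0.4, -0.9, -2.0]
gripper_width: 0.0355
```

```bash
python3 -m inch '[{"x":0,"y":0,"z":-1,"yaw":0},{"x":0,"y":0,"z":-1,"yaw":0},{"x":0,"y":-1,"z":0,"yaw":0},{"x":0,"y":-1,"z":0,"yaw":0},{"x":0,"y":-1,"z":0,"yaw":0}]' >/dev/null
python3 -m inch '[{"x":0,"y":-1,"z":0,"yaw":0},{"x":0,"y":-1,"z":0,"yaw":0},{"x":0,"y":-1,"z":0,"yaw":0},{"x":0,"y":-1,"z":0,"yaw":-1},{"x":0,"y":-1,"z":0,"yaw":-1}]'
python3 -m inch '[{"x":0,"y":-1,"z":0,"yaw":-1},{"x":0,"y":-0.8,"z":0,"yaw":-1},{"x":0,"y":0,"z":0,"yaw":-1},{"x":0,"y":0,"z":0,"yaw":-1},{"x":0,"y":0,"z":0,"yaw":-1}]' >/dev/null
python3 -m inch '[{"x":0,"y":0,"z":0,"yaw":-1},{"x":0,"y":0,"z":0,"yaw":-1},{"x":0,"y":0,"z":0,"yaw":-1},{"x":0,"y":0,"z":0,"yaw":-1},{"x":0,"y":0,"z":0,"yaw":-1}]'
python3 -m inch '[{"x":0,"y":0,"z":0,"yaw":-1},{"x":0,"y":0,"z":0,"yaw":-1},{"x":0,"y":0,"z":0,"yaw":-1},{"x":0,"y":0,"z":0,"yaw":-1},{"x":0,"y":0,"z":0,"yaw":-1}]'
```

```text
time_s: 18.27
tcp_pos: [0.4671, -0.0022, 0.0744]
eef_rot: [177.7, -3.3, -163.8]
contact_force: [0.1, 0.9, -2.6]
gripper_width: 0.0354
time_s: 19.1
tcp_pos: [0.476, -0.0534, 0.0677]
eef_rot: [175.5, -1.4, -122.3]
contact_force: [0.1, 0.7, -3.2]
gripper_width: 0.036
time_s: 19.52
tcp_pos: [0.4735, -0.0535, 0.0657]
eef_rot: [175.0, 0.2, -101.4]
contact_force: [0.3, 0.3, -3.0]
gripper_width: 0.0354
```

```bash
python3 -m inch '[{"x":0,"y":-0.5,"z":0,"yaw":-0.9},{"x":0,"y":-1,"z":0,"yaw":-0.9},{"x":0,"y":-1,"z":0,"yaw":0},{"x":0,"y":-1,"z":0,"yaw":0},{"x":0,"y":-1,"z":0,"yaw":0}]' >/dev/null
python3 -m inch '[{"x":0,"y":-0.6,"z":0,"yaw":0},{"x":0,"y":0,"z":0,"yaw":0}]'
```

```text
time_s: 20.1
tcp_pos: [0.6006, -0.0652, 0.0506]
eef_rot: [174.7, 0.9, -93.6]
contact_force: [0.5, -0.1, -3.4]
gripper_width: 0.0358
```

```bash
python3 -m inch '[{"x":0,"y":-0.34,"z":0,"yaw":0},{"x":0,"y":0,"z":0.35,"yaw":0},{"x":-0.6,"y":0,"z":0.2,"yaw":0},{"x":-0.6,"y":0,"z":0,"yaw":0},{"x":0,"y":0,"z":0,"yaw":0}]'
```

```text
time_s: 20.52
tcp_pos: [0.6077, -0.0342, 0.0326]
eef_rot: [174.4, 0.9, -93.7]
contact_force: [0.4, 3.5, 2.2]
gripper_width: 0.0358
```

```bash
python3 -m inch '[{"x":-0.4,"y":-0.1,"z":0,"yaw":0},{"x":-0.35,"y":0,"z":0.05,"yaw":0},{"x":0,"y":0,"z":0,"yaw":0}]'
python3 -m inch '[{"x":0,"y":0,"z":0,"yaw":0},{"x":0,"y":0,"z":0,"yaw":0},{"x":0,"y":0,"z":0,"yaw":0}]' 0.05
python3 -m inch '[{"x":0,"y":0,"z":-1,"yaw":0},{"x":0,"y":0,"z":-0.8,"yaw":0},{"x":1,"y":0,"z":0,"yaw":0},{"x":1,"y":0,"z":0,"yaw":0},{"x":0,"y":0,"z":0,"yaw":0}]' -1 20
```

```text
time_s: 20.77
tcp_pos: [0.6107, -0.0151, 0.0326]
eef_rot: [174.4, 0.6, -93.6]
contact_force: [3.5, -9.9, -8.8]
gripper_width: 0.0359
time_s: 21.02
tcp_pos: [0.6075, -0.0151, 0.0329]
eef_rot: [174.1, 0.4, -93.5]
contact_force: [-0.8, -4.9, -2.6]
gripper_width: 0.0449
time_s: 21.43
tcp_pos: [0.612, -0.0614, 0.0815]
eef_rot: [174.5, 0.6, -93.2]
contact_force: [-0.6, 0.3, 0.6]
gripper_width: 0.0182
```

```bash
python3 -m inch '[{"x":0.2,"y":0,"z":0.8,"yaw":0.2},{"x":0,"y":0,"z":0.8,"yaw":0},{"x":0,"y":0,"z":0.3,"yaw":0},{"x":0,"y":0,"z":0.1,"yaw":0},{"x":0,"y":0,"z":0,"yaw":0}]'
python3 - <<'E'
from h import *
im,d,K,T=look("side","s7"); 
x=cv2.resize(im[100:260,180:340,::-1],None,fx=3.5,fy=3.5); cv2.imwrite("pics/s7c.png",x)
E
```

```text
time_s: 21.85
tcp_pos: [0.6115, -0.0628, 0.0344]
eef_rot: [175.2, 0.7, -94.0]
contact_force: [-0.7, -0.1, -1.8]
gripper_width: 0.0004
```

View pics/s7c.png

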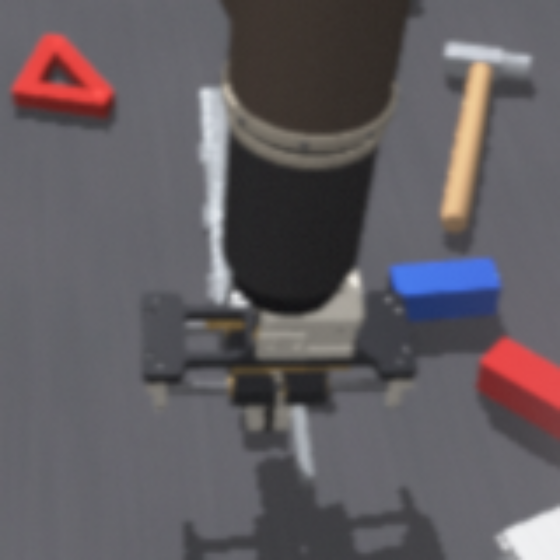

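Side crop: the closed fingers are on the lane line behind the bar, and nothing else is disturbed. Pushing.

```bash
python3 -m inch '[{"x":0,"y":0.18,"z":0.25,"yaw":0},{"x":-0.4,"y":0,"z":0,"yaw":0},{"x":-0.4,"y":0,"z":0,"yaw":0},{"x":-0.4,"y":0,"z":0,"yaw":0}]'
python3 -m inch '[{"x":-0.4,"y":0,"z":0,"yaw":0},{"x":-0.4,"y":0,"z":0,"yaw":0},{"x":-0.4,"y":0,"z":0,"yaw":0},{"x":0,"y":0,"z":0,"yaw":0}]'
```

```text
time_s: 22.23
tcp_pos: [0.6099, -0.0322, 0.0312]
eef_rot: [175.4, 0.6, -94.0]
contact_force: [1.0, -9.9, 0.3]
gripper_width: 0.0005
time_s: 22.57
tcp_pos: [0.6143, -0.0003, 0.0337]
eef_rot: [175.6, 0.4, -93.9]
contact_force: [-0.4, 0.4, -0.3]
gripper_width: 0.0006
```

```bash
python3 -m inch '[{"x":-0.4,"y":0.1,"z":0.2,"yaw":0},{"x":-0.4,"y":0,"z":0.1,"yaw":0},{"x":-0.3,"y":0,"z":0,"yaw":0},{"x":0,"y":0,"z":0,"yaw":0}]'
```

```text
time_s: 22.9
tcp_pos: [0.6151, 0.0253, 0.0311]
eef_rot: [175.9, 0.1, -93.6]
contact_force: [-0.1, -0.1, -0.2]
gripper_width: 0.0006
```

```bash
python3 -m inch '[{"x":-0.25,"y":0.05,"z":0.1,"yaw":0},{"x":-0.25,"y":0,"z":0,"yaw":0},{"x":0,"y":0,"z":0,"yaw":0}]'
python3 -m inch '[{"x":-0.2,"y":0,"z":0,"yaw":0},{"x":0,"y":0,"z":0,"yaw":0}]'
```

```text
time_s: 23.15
tcp_pos: [0.6151, 0.0345, 0.0307]
eef_rot: [175.9, -0.2, -93.5]
contact_force: [-0.2, -0.7, -0.3]
gripper_width: 0.0001
time_s: 23.32
tcp_pos: [0.6147, 0.0336, 0.0309]
eef_rot: [175.8, -0.6, -93.5]
contact_force: [0.1, 0.3, 0.3]
gripper_width: 0.0005
```

```bash
python3 -m inch '[{"x":-0.3,"y":0,"z":0,"yaw":0}]'
python3 -m inch '[{"x":-0.5,"y":0,"z":0,"yaw":0}]'
python3 -m inch '[{"x":-0.5,"y":0,"z":0,"yaw":0}]'
```

```text
time_s: 23.4
tcp_pos: [0.6144, 0.0355, 0.0311]
eef_rot: [175.7, -1.0, -93.5]
contact_force: [10.9, -55.3, -2.8]
gripper_width: 0.0005
time_s: 23.48
tcp_pos: [0.6143, 0.0361, 0.0314]
eef_rot: [175.4, -1.9, -93.4]
contact_force: [19.9, -93.6, -6.0]
gripper_width: 0.0006
time_s: 23.57
tcp_pos: [0.6143, 0.0357, 0.0315]
eef_rot: [175.1, -2.8, -93.4]
contact_force: [13.5, -66.6, -2.1]
gripper_width: 0.0003
```

A hard stop with the front at about mouth x ≈ 0. That could be the bars home, or fingers on the wall. I'll retreat towards the retainer and look.

```bash
python3 -m inch '[{"x":0.8,"y":0,"z":0,"yaw":0},{"x":1,"y":0,"z":-0.5,"yaw":0},{"x":1,"y":0,"z":-1,"yaw":0},{"x":1,"y":0,"z":-1,"yaw":0},{"x":1,"y":0,"z":-1,"yaw":0}]' 0 >/dev/null
python3 -m inch '[{"x":1,"y":0,"z":-1,"yaw":0},{"x":1,"y":0.5,"z":-1,"yaw":0},{"x":1,"y":0.5,"z":-1,"yaw":0},{"x":1,"y":0.5,"z":-1,"yaw":0},{"x":1,"y":0.5,"z":0,"yaw":0}]' >/dev/null
python3 -m inch '[{"x":1,"y":0.5,"z":0,"yaw":0},{"x":1,"y":0.5,"z":0,"yaw":0},{"x":1,"y":0.5,"z":0,"yaw":0},{"x":0,"y":0,"z":0,"yaw":0}]' 
python3 - <<'E'
from h import *
im,d,K,T=look("top","t8"); np.savez("t8.npz",im=im,K=K,T=T)
im2,_,K2,T2=look("side","s8")
a=cv2.resize(im[160:220,140:300,::-1],(800,300),interpolation=cv2.INTER_CUBIC); b=cv2.resize(im2[110:220,200:310,::-1],(300,300),interpolation=cv2.INTER_CUBIC)
c=np.zeros((600,800,3),np.uint8); c[:300]=a; c[300:,:300]=b
w,_,K3,T3=look("wrist","w8"); c[300:,400:]=cv2.resize(w[:,:,::-1],(400,300))
cv2.imwrite("pics/m8.png",c); np.savez("w8.npz",im=w,K=K3,T=T3)
E
```

```text
time_s: 24.73
tcp_pos: [0.5203, -0.2853, 0.2542]
eef_rot: [175.3, -3.1, -93.5]
contact_force: [-0.0, 1.2, -0.2]
gripper_width: 0.0441
```

View pics/m8.png

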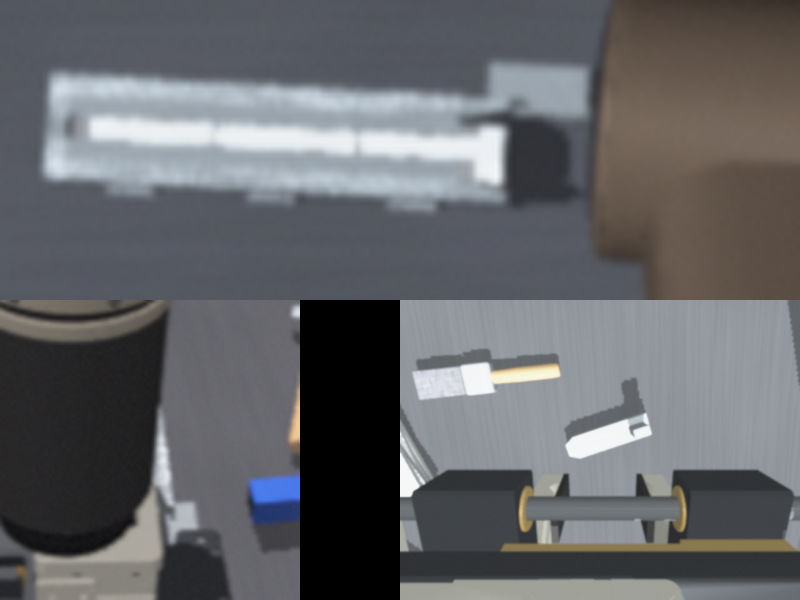

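All three bars are in the tube touching one another. The joints are at top px (182.6,186) and (211.4,188), and the tail is near (241,190) at the mouth. Checking numbers, and measuring the retainer.

```bash
python3 - <<'E'
from h import *
w=np.load("t8.npz");K,T=w["K"],w["T"]
o=np.array([616.7,45.]);c,s=.0698,.9976
def mag(p): d=p[:2]*1000-o; return np.round([c*d[0]+s*d[1],-s*d[0]+c*d[1]],1)
for n,uv,z in (("j1",(182.6,185.8),.036),("j2",(211.4,188.3),.036),("tail",(241,190.5),.036),("tube end far outer",(149.6,185),.046),("slot end",(153,185),.046),("roof mouth edge",(236,189),.046),("overhang R",(257.5,176),.034),("overhang L",(237.5,175),.034)):
    print(n,mag(ray([uv],K,T,z)[0]))
w=np.load("w8.npz");K,T=w["K"],w["T"]; im=w["im"]
print(T[:3,3].round(3))
g=im.min(2)>205
for z in (.02,): 
  for q in rects(g,K,T,z,300): print(q)
for c in cv2.findContours(g.astype(np.uint8),0,1)[0]:
    if cv2.contourArea(c)>300: print(cv2.approxPolyDP(c,2,True)[:,0].tolist())
x=im[130:215,200:340,::-1]; cv2.imwrite("pics/w8c.png",cv2.resize(x,None,fx=5,fy=5,interpolation=cv2.INTER_CUBIC))
E
```

```text
j1 [183.3  -0.5]
j2 [93.2  2.2]
tail [0.8 3.8]
tube end far outer [283.5   3.7]
slot end [273.    3.1]
roof mouth edge [16.   0.8]
overhang R [-47.9 -44.7]
overhang L [ 14.7 -44.3]
[ 0.531 -0.346  0.404]
(792, -241, array([67., 26.]), 77.4, array([  7., 226.]))
(495, -276, array([131.,  35.]), 14.2, array([273., 174.]))
(658, -373, array([196.,  41.]), 3.0, array([102., 102.]))
[[0, 196], [0, 251], [11, 251], [24, 237]]
[[315, 147], [312, 146], [311, 153], [317, 160], [299, 167], [299, 175], [293, 169], [292, 155], [289, 153], [220, 176], [212, 185], [216, 198], [231, 202], [320, 172]]
[[17, 93], [26, 126], [51, 123], [54, 120], [67, 122], [82, 119], [77, 99], [79, 97], [85, 119], [95, 121], [120, 117], [119, 104], [152, 103], [203, 96], [199, 89], [117, 97], [111, 81], [79, 84], [78, 97], [72, 87], [31, 92], [30, 95], [25, 92], [21, 95]]
```

View pics/w8c.png

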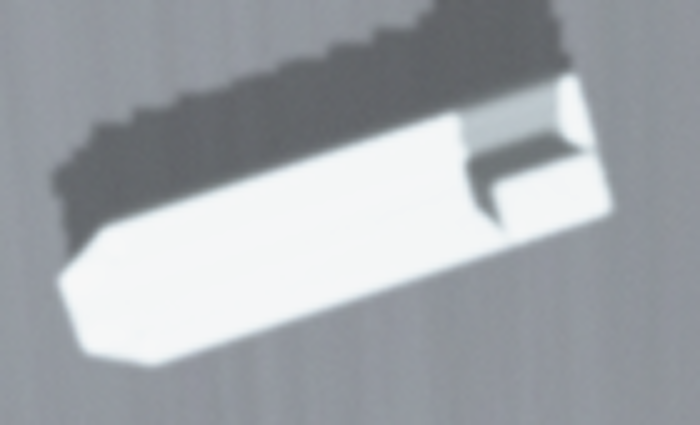

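The bars are home: the joints measure 183 and 93 against a nominal 182 and 92. Retainer: centre (495,−276) mm, axis 14.2°, so the plate is at ≈ (451,−287). Going to it.

```bash
python3 -m inch '[{"x":0,"y":0.9,"z":0,"yaw":1},{"x":0,"y":0.9,"z":0,"yaw":1},{"x":0,"y":0.9,"z":0,"yaw":1},{"x":0,"y":0,"z":0,"yaw":1},{"x":0,"y":0,"z":0,"yaw":1}]' >/dev/null
python3 -m inch '[{"x":0,"y":0,"z":0,"yaw":1},{"x":0,"y":0,"z":0,"yaw":1},{"x":0,"y":0,"z":0,"yaw":1},{"x":0,"y":0,"z":0,"yaw":1},{"x":0,"y":0,"z":0,"yaw":1}]'
python3 -m inch '[{"x":0,"y":0,"z":0,"yaw":1},{"x":0,"y":0,"z":0.8,"yaw":1},{"x":0,"y":0,"z":0.8,"yaw":1},{"x":0,"y":0,"z":0.8,"yaw":1},{"x":0,"y":0,"z":0.8,"yaw":1}]' >/dev/null
python3 -m inch '[{"x":0,"y":0,"z":0.8,"yaw":1},{"x":0,"y":0,"z":0,"yaw":1},{"x":0,"y":0,"z":0,"yaw":0}]'
```

```text
time_s: 25.72
tcp_pos: [0.4586, -0.2622, 0.255]
eef_rot: [178.2, -5.3, -134.4]
contact_force: [-0.4, 0.6, -0.4]
gripper_width: 0.0437
time_s: 26.38
tcp_pos: [0.4564, -0.2575, 0.15]
eef_rot: [-179.0, -5.3, -163.4]
contact_force: [-0.1, -0.1, 1.3]
gripper_width: 0.0433
```

```bash
python3 -m inch '[{"x":0.1,"y":-0.5,"z":0,"yaw":0.5},{"x":0,"y":-0.5,"z":0.6,"yaw":0},{"x":0,"y":0,"z":0.9,"yaw":0},{"x":0,"y":0,"z":0.5,"yaw":0},{"x":0,"y":0,"z":0,"yaw":0}]'
python3 - <<'E'
from h import *
w,_,K,T=look("wrist","w9"); s,_,K2,T2=look("side","s9")
c=np.zeros((384,800,3),np.uint8); c[:,:450]=w[:,31:481,::-1]; c[:350,450:]=cv2.resize(s[250:350,150:250,::-1],(350,350),interpolation=cv2.INTER_CUBIC); cv2.imwrite("pics/m9.png",c)
E
```

```text
time_s: 26.8
tcp_pos: [0.462, -0.2841, 0.1011]
eef_rot: [-178.7, -5.0, -164.7]
contact_force: [-1.0, -0.2, 0.1]
gripper_width: 0.0434
```

View pics/m9.png

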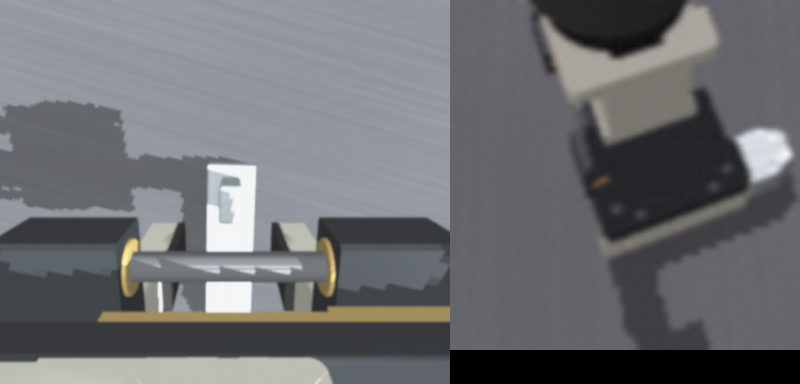

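Wrist view: the block is centred between the jaws (block column ≈262, jaw centre ≈259) and parallel, with its tail edge at row 165. Computing the along-block offset.

```bash
python3 - <<'E'
from h import *
i=r.camera_info("wrist");K,T=i["mtx"],np.array(i["pose"])
t=ray([(262,165),(239,165),(286,165),(238,312),(283,312)],K,T,.02)*1000; print(t.round(1))
l=t[3:].mean(0)-t[1:3].mean(0); a=np.arctan2(l[1],l[0]); print(np.degrees(a), t[0,:2]+20*np.array([np.cos(a),np.sin(a)]))
s=r.get_state(); print(s["tcp_pos"],s["eef_rot"])
E
```

```text
[[ 433.2 -292.1   20. ]
 [ 437.6 -308.1   20. ]
 [ 428.6 -275.5   20. ]
 [ 549.7 -279.3   20. ]
 [ 539.8 -245.5   20. ]]
14.72831932238783 [ 452.51289762 -287.00490644]
[ 0.46297846 -0.28432994  0.10307695] [-178.61172331   -4.9167587  -164.74872172]
```

```bash
python3 -m inch '[{"x":0.2,"y":0,"z":0.9,"yaw":0.2},{"x":0,"y":0,"z":0.9,"yaw":0},{"x":0,"y":0,"z":0.5,"yaw":0},{"x":0,"y":0,"z":0,"yaw":0}]'
```

```text
time_s: 27.23
tcp_pos: [0.4598, -0.2893, 0.0509]
eef_rot: [-178.2, -4.3, -165.3]
contact_force: [-0.1, -0.1, 0.5]
gripper_width: 0.044
```

```bash
python3 -m inch '[{"x":0.25,"y":0.12,"z":0.3,"yaw":0},{"x":0,"y":0,"z":0.3,"yaw":0},{"x":0,"y":0,"z":0,"yaw":0}]'
python3 -m inch '[{"x":0,"y":0,"z":0,"yaw":0},{"x":0,"y":0,"z":0,"yaw":0},{"x":0,"y":0,"z":0,"yaw":0},{"x":0,"y":0,"z":0,"yaw":0},{"x":0,"y":0,"z":0,"yaw":0}]' -1 45
python3 -m inch '[{"x":0,"y":0,"z":0,"yaw":0},{"x":0,"y":0,"z":0,"yaw":0}]'
```

```text
time_s: 27.48
tcp_pos: [0.4542, -0.2889, 0.0386]
eef_rot: [-178.1, -4.1, -165.2]
contact_force: [-0.0, 0.1, -0.4]
gripper_width: 0.0438
time_s: 27.9
tcp_pos: [0.4558, -0.2891, 0.0411]
eef_rot: [-178.0, -3.9, -165.2]
contact_force: [0.3, 1.1, -1.8]
gripper_width: 0.0158
time_s: 28.07
tcp_pos: [0.4556, -0.2888, 0.0414]
eef_rot: [-178.0, -3.9, -165.1]
contact_force: [-0.5, 1.0, -1.9]
gripper_width: 0.0137
```

```bash
python3 -m inch '[{"x":0,"y":0,"z":-0.5,"yaw":0},{"x":0,"y":0,"z":0,"yaw":1},{"x":0,"y":0,"z":0,"yaw":1},{"x":0,"y":0,"z":0,"yaw":1},{"x":0,"y":0,"z":0,"yaw":1}]'
python3 -m inch '[{"x":0,"y":0.7,"z":0,"yaw":0.6},{"x":0,"y":0.8,"z":0,"yaw":0},{"x":0,"y":0.8,"z":0,"yaw":0},{"x":0,"y":0.8,"z":0,"yaw":0},{"x":0,"y":0.8,"z":0,"yaw":0}]'
```

```text
time_s: 28.48
tcp_pos: [0.4543, -0.2875, 0.0523]
eef_rot: [-177.0, -3.4, 178.3]
contact_force: [0.2, -0.3, -4.1]
gripper_width: 0.0139
time_s: 28.9
tcp_pos: [0.4585, -0.19, 0.0443]
eef_rot: [-176.9, -3.5, 175.0]
contact_force: [-0.4, -0.2, -2.7]
gripper_width: 0.0135
```

```bash
python3 -m inch '[{"x":0,"y":0.8,"z":-0.15,"yaw":-0.25},{"x":0,"y":0.8,"z":-0.1,"yaw":0},{"x":0,"y":0.8,"z":-0.08,"yaw":0},{"x":0,"y":0.8,"z":-0.08,"yaw":0},{"x":0,"y":0.8,"z":-0.08,"yaw":0}]'
python3 -m inch '[{"x":0,"y":0.8,"z":-0.08,"yaw":0},{"x":0,"y":0.8,"z":-0.08,"yaw":0},{"x":0,"y":0.8,"z":-0.08,"yaw":0},{"x":0,"y":0.8,"z":-0.08,"yaw":0},{"x":0,"y":0,"z":0,"yaw":0}]'
```

```text
time_s: 29.32
tcp_pos: [0.4636, -0.0853, 0.0488]
eef_rot: [-176.9, -3.9, 175.9]
contact_force: [0.3, -0.1, -3.0]
gripper_width: 0.0138
time_s: 29.73
tcp_pos: [0.4689, 0.0012, 0.0513]
eef_rot: [-176.9, -3.9, 175.9]
contact_force: [0.4, -2.0, -3.1]
gripper_width: 0.0141
```

```bash
python3 -m inch '[{"x":0,"y":0.7,"z":0,"yaw":0},{"x":0,"y":0.7,"z":0,"yaw":0},{"x":0,"y":0,"z":0.15,"yaw":0},{"x":0,"y":0,"z":0,"yaw":0}]'
python3 - <<'E'
from h import *
w,_,K,T=look("wrist","w10"); print(T[:3,3].round(3))
g=w.min(2)>200
L=[];R=[]
for v in range(130,220,8):
    u=np.where(g[v,200:330])[0]
    if len(u): print(v,200+u.min(),200+u.max(), (ray([(200+u.min(),v),(200+u.max(),v)],K,T,.02)[:,:2]*1000).round(1).tolist())
E
```

```text
time_s: 30.07
tcp_pos: [0.4698, 0.0378, 0.0442]
eef_rot: [-176.9, -4.1, 176.0]
contact_force: [-0.8, -0.7, -4.1]
gripper_width: 0.0136
[0.411 0.05  0.196]
194 228 291 [[447.6, 21.4], [449.4, 55.9]]
202 274 291 [[453.4, 46.4], [453.9, 55.7]]
210 274 290 [[457.9, 46.2], [458.4, 54.9]]
218 275 290 [[462.5, 46.4], [462.9, 54.7]]
```

```bash
python3 -m inch '[{"x":-0.5,"y":0,"z":0,"yaw":0},{"x":-0.5,"y":0,"z":-0.03,"yaw":0},{"x":-0.5,"y":0,"z":-0.03,"yaw":0},{"x":0,"y":0,"z":0,"yaw":0}]'
```

```text
time_s: 30.45
tcp_pos: [0.5104, 0.0329, 0.0433]
eef_rot: [-176.9, -4.1, 176.0]
contact_force: [1.2, 0.6, -2.4]
gripper_width: 0.0139
```

```bash
python3 -m inch '[{"x":0,"y":0.06,"z":0.07,"yaw":0},{"x":-0.35,"y":0.02,"z":0,"yaw":0},{"x":-0.35,"y":0.02,"z":-0.02,"yaw":0},{"x":0,"y":0,"z":0,"yaw":0}]'
```

```text
time_s: 30.78
tcp_pos: [0.5246, 0.0301, 0.0428]
eef_rot: [-176.6, -4.6, 175.7]
contact_force: [1.0, 0.9, -2.1]
gripper_width: 0.0139
```

```bash
cat > blk.py <<'E'
from h import *
o=np.array([616.7,45.]);c,s=.0698,.9976
def mag(p): d=p[:2]-o; return np.round([c*d[0]+s*d[1],-s*d[0]+c*d[1]],1)
w,_,K,T=look("wrist","wl"); g=w.min(2)>200
for v in range(182,220,4):
    u=np.where(g[v,180:340])[0]
    if len(u): 
        p=ray([(180+u.min(),v),(180+u.max(),v)],K,T,.02)*1000; print(v,180+u.min(),180+u.max(),mag(p[0]),mag(p[1]))
E
python3 blk.py
```

```text
190 229 290 [-38.6 114.6] [ -5.4 115. ]
194 228 291 [-39.2 112.4] [ -4.8 112.8]
198 228 291 [-39.2 110.1] [ -4.8 110.6]
202 275 291 [-13.4 108.2] [ -4.7 108.4]
206 275 291 [-13.4 106. ] [ -4.7 106.1]
210 275 290 [-13.4 103.7] [ -5.2 103.9]
214 275 290 [-13.4 101.5] [ -5.2 101.6]
218 275 290 [-13.3  99.2] [-5.1 99.3]
```

```bash
python3 -m inch '[{"x":0,"y":0.15,"z":0,"yaw":-0.1},{"x":0,"y":0.1,"z":0,"yaw":0},{"x":-0.3,"y":0.05,"z":0,"yaw":0},{"x":0,"y":0,"z":0,"yaw":0}]'
python3 blk.py | head -4
```

```text
time_s: 31.17
tcp_pos: [0.5284, 0.034, 0.0422]
eef_rot: [-176.4, -5.0, 176.0]
contact_force: [3.4, -0.6, -0.7]
gripper_width: 0.0134
190 247 252 [-24.6 111.5] [-21.9 111.5]
194 228 291 [-35.  109.1] [ -0.8 109.7]
198 229 291 [-34.5 106.8] [ -0.7 107.5]
202 277 291 [ -8.3 105.1] [ -0.7 105.3]
```

```bash
python3 -m inch '[{"x":-0.35,"y":-0.03,"z":0,"yaw":0},{"x":-0.35,"y":0,"z":0,"yaw":0},{"x":0,"y":0,"z":0,"yaw":0}]'
python3 blk.py | head -4
```

```text
time_s: 31.47
tcp_pos: [0.5405, 0.0317, 0.0423]
eef_rot: [-176.3, -5.4, 176.0]
contact_force: [2.5, 0.5, -0.6]
gripper_width: 0.014
190 235 256 [-32.7  99.2] [-21.2  99.4]
194 228 291 [-36.6  96.9] [-2.3 97.5]
198 228 291 [-36.6  94.6] [-2.2 95.3]
202 230 291 [-35.5  92.4] [-2.2 93.1]
```

```bash
python3 -m inch '[{"x":-0.35,"y":0.03,"z":0,"yaw":0},{"x":-0.3,"y":0,"z":0,"yaw":0},{"x":0,"y":0,"z":0,"yaw":0}]'
python3 -m inch '[{"x":-0.3,"y":0.02,"z":0,"yaw":0}]'
python3 blk.py | head -4
```

```text
time_s: 31.77
tcp_pos: [0.551, 0.0308, 0.0422]
eef_rot: [-176.2, -5.9, 176.0]
contact_force: [2.1, 0.7, -0.9]
gripper_width: 0.0142
time_s: 31.85
tcp_pos: [0.5558, 0.0305, 0.0417]
eef_rot: [-176.1, -6.1, 175.9]
contact_force: [-37.6, 9.1, 27.6]
gripper_width: 0.0139
190 266 288 [-16.1  84.5] [-4.2 84.7]
194 228 291 [-36.8  81.9] [-2.6 82.6]
198 228 291 [-36.8  79.7] [-2.5 80.4]
202 228 291 [-36.9  77.5] [-2.5 78.2]
```

Contact force and a toe position of ≈ −45 mm say the nose is on the back wall. I'll release, lift away and check.

```bash
python3 -m inch '[{"x":0,"y":0,"z":0,"yaw":0},{"x":0,"y":0,"z":0,"yaw":0}]'; python3 -m inch '[{"x":0,"y":0,"z":0,"yaw":0},{"x":0,"y":0,"z":0,"yaw":0},{"x":0,"y":0,"z":0,"yaw":0},{"x":0,"y":0,"z":0,"yaw":0},{"x":0,"y":0,"z":-0.1,"yaw":0}]' 0
python3 blk.py | head -3
python3 -m inch '[{"x":0.05,"y":0,"z":-0.6,"yaw":0},{"x":0.05,"y":0,"z":-0.8,"yaw":0},{"x":0,"y":0,"z":-1,"yaw":0},{"x":0,"y":0,"z":-1,"yaw":0},{"x":0,"y":0,"z":-1,"yaw":0}]'
python3 -m inch '[{"x":-1,"y":0,"z":-1,"yaw":0},{"x":-1,"y":0,"z":0,"yaw":0},{"x":-1,"y":0,"z":0,"yaw":0},{"x":-1,"y":0,"z":0,"yaw":0},{"x":-1,"y":0,"z":0,"yaw":0}]'
python3 - <<'E'
from blk import *
g=w.min(2)>190
i=cv2.findContours(g.astype(np.uint8),0,1)[0]
for k in i:
    if cv2.contourArea(k)>300:
        q=cv2.approxPolyDP(k,2.5,True)[:,0]; print(q.tolist()); print([mag(p).tolist() for p in ray(q,K,T,.02)*1000])
im,_,K,T=look("top")
for q in rects(im.min(2)>200,K,np.array(T),.036,20): print(q)
E
```

```text
time_s: 32.07
tcp_pos: [0.5556, 0.031, 0.042]
eef_rot: [-176.1, -6.3, 175.9]
contact_force: [-0.8, -1.3, 0.3]
gripper_width: 0.0136
time_s: 32.48
tcp_pos: [0.5556, 0.0314, 0.043]
eef_rot: [-176.1, -6.3, 176.0]
contact_force: [-0.5, -0.6, 0.1]
gripper_width: 0.0407
190 226 286 [-37.2  84.1] [-4.4 84.7]
194 226 287 [-37.3  81.9] [-3.8 82.5]
198 226 287 [-37.3  79.7] [-3.8 80.3]
time_s: 32.95
tcp_pos: [0.5626, 0.0373, 0.1516]
eef_rot: [-175.8, -6.9, 175.9]
contact_force: [0.5, 0.3, -0.2]
gripper_width: 0.0436
time_s: 33.37
tcp_pos: [0.695, 0.0317, 0.1754]
eef_rot: [-176.2, -6.0, 176.1]
contact_force: [0.4, -0.2, -0.4]
gripper_width: 0.044
[[6, 286], [4, 292], [11, 320], [27, 321], [20, 284]]
[[-285.0, -185.9], [-288.1, -192.8], [-284.1, -224.9], [-266.0, -225.2], [-269.1, -183.0]]
[[511, 66], [281, 69], [281, 74], [313, 79], [317, 94], [325, 95], [328, 91], [346, 94], [349, 92], [342, 84], [355, 87], [359, 83], [363, 86], [353, 89], [352, 94], [362, 94], [370, 88], [373, 94], [404, 93], [430, 97], [414, 100], [411, 97], [390, 98], [387, 103], [385, 97], [315, 99], [312, 88], [283, 85], 
[... 1472 characters left out ...]
37.4], [-15.2, -29.1], [-5.0, -26.3], [-4.2, -20.8], [-15.3, -18.2], [-14.7, 16.6], [-25.7, 19.3], [-29.3, 23.6], [-4.1, 29.7], [-4.1, 80.7], [-14.6, 81.7], [-18.2, 88.2]]
(583, 28, array([101.,  28.]), -5.1, array([247., 201.]))
(616, 152, array([201.,  31.]), 87.3, array([209., 188.]))
(812, 319, array([43., 11.]), 26.4, array([153., 129.]))
(848, 523, array([47., 34.]), -71.8, array([ 89., 118.]))
(784, 561, array([170.,  90.]), 41.9, array([ 75., 140.]))
(909, 365, array([63., 14.]), -21.0, array([139.,  99.]))
(878, -269, array([225., 198.]), -74.5, array([341., 107.]))
(1077, -281, array([86., 59.]), -77.6, array([342.,  43.]))
(1142, -238, array([58., 45.]), 49.3, array([326.,  25.]))
```

The block is square across the mouth (x −37…−4) with its tail at ≈ +85, which puts the toe at ≈ −45. The bar tail is seen at ≈ +3 inside the mouth, and the arm is clear. Handing in.

```bash
python3 -c "
from plant import r
s=r.get_state(); print(s['time_s'],s['tcp_pos'],s['qd'].round(1),s['contact_force'].round(1)); print(r.close_job())"
```

```text
33.4667 [0.69620439 0.03126323 0.17326243] [ 0.8 -2.4 -4.2 -1.1  0.3 -1. ] [-0.2 -0.2 -1. ]
the job is handed in; nothing more can be done
None
```

I loaded both loose bars through the mouth and pushed all three bars home. I then slid the retaining block nose-first into the pocket, let go of it, lifted clear and handed in at about 33.5 s. No verdict is reported.

**Bars:** the final push met a hard stop at up to 94 N, under the 120 N wrist limit. The top view then showed all three bars touching. The joints measured 183 and 93 mm along the tube (nominal 182 and 92), and the tail was about 1–3 mm inside the mouth (nominal 2 mm).

**Retaining block:** the nose hit the back wall at about 38 N. After release the toe measured about −45 mm sideways (one rougher view suggested −43; it must be beyond −38). The block is square across the mouth, with its centre line at about −20.6 mm (allowed −26 to −12).

**Checks that disagreed:**
- The pusher stopped about 2 mm short of where my magazine estimate put the bars' home position. The camera views after it supported fully home.
- The first grasp of bar A missed because I lifted before the jaws had closed; I redid it, and the bar had not moved.
- The tool leaned up to about 7° by the end.
- I never measured the brush and magnet again after the start, but no move went near them.

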